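# Clamp a sample pot with a two-stage lever

### The job

Push the tall sample pot along the worktop with the fingertips, without lifting it, between the open jaws of the clamp until it is home against the back stop. Then push the clamp's lever past its first notch all the way to its second, last notch, so that the jaws are shut on the pot, and take the hand away. Leave the other things on the worktop where they are.

Things in the scene. Friction and masses are not known exactly. Their poses are not given: they have to be found in the camera images.
- clamp: low metal pot clamp fixed to the worktop; origin on the worktop at the seat, where the pot's centre must come to stand. x: direction in which the pot is pushed in (away from the robot, +-0.3 rad); y: left. Open towards -x, no floor plate: the pot slides on the worktop. Left end block 30 mm high, y 71 to 93 mm; lever housing 26 mm high, y -62 to -158, x -68 to +62 mm
- back_stop (a point): middle of the clamp's back stop, a steel rail facing the clamp's -x, at x = +34, z = 17 mm in the clamp's frame, so that the 68 mm pot touching it stands at the seat. Behind it is a beam 30 mm high, to x = +62 mm, y -143 to +92 mm
- jaw_face (a point): middle of the rubber face of the left jaw; at y = +45 mm in the clamp's frame with the lever open (right jaw at -45 mm, mirrored). Jaws are 34 mm high, from x = -22 to +33 mm. Both close 8.75 mm per rad of the lever: 69 mm between faces at the second notch
- lever (a joint): angle of the clamp's lever, rad, about an upright pivot at x -20, y -110 mm in the clamp's frame. 0 open, 0.6 first notch (jaws loose), 1.2 second notch (jaws shut), hard stop 1.22. Grows as the knob goes away from the robot, anticlockwise from above. A spring detent draws it into the nearest notch and keeps it there; 5 to 12 N at the knob carry it over each hump (0.3 and 0.9 rad)
- lever_knob (a point): centre of the top of the lever's upright black knob, 76 mm above the worktop; knob 20 mm across, can be pushed on its side from 46 to 70 mm height; lever arm below it, top at 38 mm. Runs on an 85 mm radius, in the clamp's frame from x -68, y -180 mm (open) over x -20, y -195 (first notch) to x +28, y -180 (second notch)
- pot_1: the tall sample pot, to be clamped: round, 68 mm across, 43 mm high, cream lid, cream and dark red bands round the body, about 0.1 kg, loose; origin at the centre of its underside, z up. It starts 80 to 100 mm in front of the seat, up to 30 mm aside
- pot_2: bystander: the flat sample pot, 67 mm across and 26 mm high, tan lid on a blue body; origin at the centre of its underside
- jar_3: bystander: clear sample jar with a white lid, 60 mm across, 80 mm high; origin at the centre of its underside
- screwdriver: bystander: small screwdriver with a blue handle, 152 mm long and 21 mm thick, lying along its own y axis; origin under its middle
Things that resemble listed ones, but are neither listed nor needed, are in the scene too. Leave any green or purple look-alike of the pot_1 alone.

How it is judged:
By the outcome, as a careful person would: the job done as asked, in the order asked, and still so for the second after the job is handed in, with the robot touching nothing.
It also fails if it takes over 50 s, if anything falls off the work surface, if the arm or the gripper's body presses on something with over 40 N, if the wrist force passes 120 N, or if a joint passes its speed limit or range.

### The arm

A 6-joint arm with a two-finger parallel gripper is mounted at the origin on a cart in front of the work surface, level with it; the furniture and walls round the work are solid. World frame = base frame: x ahead of the robot, y to its left, z up, the work surface at z = 0. Lengths are in m, angles in rad, forces in N, time in s.
With the tool pointing down it reaches from about 0.25 to 0.85 m from the base axis. Payload 12.5 kg.
Tool frame: the origin (TCP) lies on the front face of the gripper's body, between the roots of the fingers; the fingertips stand 84 mm ahead of it and the grasp point (between the pads) lies 65 mm ahead of it (manip.tips_ahead is the distance from the TCP to the fingertips, in m); z points along the fingers, y is the direction in which the jaws open and shut (so a half turn about z gives the same grasp; the last joint's range is limited). The gripper opens to 93 mm and grips with 3 to 60 N. Pads are 15 mm wide; open, the fingers measure 128 mm over their backs; the gripper's body (75 mm by 188 mm) begins 65 mm behind the grasp point.
Start: joints at [-1.323, 0.351, 1.652, -0, 1.139, -0.085], TCP at [0.18, -0.52, 0.303] pointing down, gripper open.
Joint ranges: [-2.75, 2.75], [-0.79, 2.1], [0.01, 2.65], [-1.57, 4.71], [0.07, 3.14], [-2.87, 2.87]. Speed limits (rad/s): [2.22, 2.22, 2.79, 3.14, 3.14, 3.14].

### API

Orientations are given as a rotation vector (axis times angle).
In Python, from bench import manip, optics gives the robot as it stands.
- The arm moves only by the tool drive_tool, never from a script. Its argument "increments" is a list of rows, each a list of 3 entries, a list of its own where there are three numbers: the shift along the world's x, y, z in m, then the turn, a rotation vector about the world's x, y, z in units of 6 degrees (1.0 is 6 degrees), then the opening in per cent of the stroke, from 0 (shut) to 100 (fully open). A call has 1 to 12 rows; each row is the pose to reach, as a shift and turn from the pose commanded when the call began; what a row does not reach only later rows make up. A row lasts 1/10 s, in which the tool goes at most 50 mm and 8.59 degrees, less where a joint would pass 70% of its speed; a pose out of reach is approached as far as the arm can. A call with a gripper value outside its range is refused whole. The fingers move at their own pace and stop on an object; "grip_force" is the grip in N (left out, the last holds). Time passes only in rows, so rows that repeat a pose let the fingers close. It gives the time, the measured TCP pose, the force and the opening at its end, in the units of the state.
- manip.sense(): the state, without advancing time (a new reading comes with each control period).
- optics.camera(name): name is "scene" or "top" or "wrist"; returns a dict with "image" (420x560x3 uint8, red, green, blue), "fx", "fy", "cx", "cy" (pixels), "dist" ([k1, k2, p1, p2, k3] as OpenCV has them; the pictures are not rectified), "position" and "rotation" of the camera in the world; the wrist camera has in their place "tool_from_camera" (4x4, takes a point from camera to tool coordinates, whose origin is the TCP and whose axes are the flange's). Camera axes: x right, y up, looking along -z (the intrinsics and any distortion apply to the point x, -y, -z); pixel columns grow to the right and rows downward; lengths in m; the calibration is good to about 2 mm. A picture is of the moment at which its call begins: read the wrist's pose just before it. There is no depth.
- manip.sign_off(): hands the job in, once; it reports no verdict.
The state is a dict: "clock": time; "joints": joint angles; "qvel": joint speeds; "joint_efforts": joint torques, N m; "tool_pos": TCP position; "orientation": TCP orientation; "ft_force": force on the tool from outside, world axes, zero at the start; "ft_torque": the same for the moment, N m; "opening": finger opening in m.
Only numpy, scipy, OpenCV 4.12 (cv2) and the standard library are available. Lean on these libraries where they do the work, as an engineer would, in place of code of your own. Each camera call takes 0.05 s, during which the arm holds its last target.

## Working session

There is one attempt and no reset: what is moved stays moved. The work goes in short steps, Python scripts to look and compute and a tool call to move; the robot and the scene stay as the last step left them, time stands still between calls to the robot, and variables do not carry over. Pictures are saved under pics/ and viewed, and the job is handed in when it is done.

Besides the shell and the picture viewer there is one more tool, called after "Emit:" as name([rows], argument=value, ...), one row to a line, values as JSON. drive_tool: Moves the arm, as the interface text tells. Its arguments: {"type":"object","properties":{"increments":{"type":"array"},"grip_force":{"type":"number"}},"required":["increments"]}

```bash
mkdir -p pics; ls; cat > h.py <<'E'
import numpy as np, cv2
from bench import manip, optics
def snap(n,f):
    s=manip.sense(); c=optics.camera(n); cv2.imwrite('pics/'+f,cv2.cvtColor(c['image'],cv2.COLOR_RGB2BGR))
    K=np.array([[c['fx'],0,c['cx']],[0,c['fy'],c['cy']],[0,0,1.]]); D=np.array(c['dist'],float)
    if n=='wrist':
        R0=cv2.Rodrigues(np.array(s['orientation'],float))[0]; T=np.array(c['tool_from_camera'])
        R=R0@T[:3,:3]; p=R0@T[:3,3]+np.array(s['tool_pos'])
    else: R=np.array(c['rotation'],float); p=np.array(c['position'],float)
    if R.shape!=(3,3): R=cv2.Rodrigues(R)[0]
    np.savez('pics/'+f+'.npz',K=K,D=D,R=R,p=p)
    return c
def px2w(f,uv,z):
    d=np.load('pics/'+f+'.npz'); uv=np.array(uv,float).reshape(-1,1,2)
    q=cv2.undistortPoints(uv,d['K'],d['D'])[:,0]
    r=np.c_[q[:,0],-q[:,1],-np.ones(len(q))]@d['R'].T
    z=np.broadcast_to(z,(len(q),))
    return d['p']+r*((z-d['p'][2])/r[:,2])[:,None]
def w2px(f,P):
    d=np.load('pics/'+f+'.npz'); P=np.array(P,float).reshape(-1,3)
    c=(P-d['p'])@d['R']; c=c*[1,-1,-1]
    return cv2.projectPoints(c,np.zeros(3),np.zeros(3),d['K'],d['D'])[0][:,0]
E
python3 - <<'E'
from h import *
for n in('scene','top','wrist'):
    c=snap(n,n+'0.png'); print(n,c.get('position'),c['fx'],c['dist'])
print(manip.sense())
E
```

```text
pics
scene [-0.28002678  0.62881364  1.29393206] 540.0463041457133 [-0.03764693  0.          0.          0.          0.        ]
top [0.37190705 0.04094562 1.07119648] 406.3616882801584 [-0.02050327  0.          0.          0.          0.        ]
wrist None 343.9663002495605 [-0.03987731  0.          0.          0.          0.        ]
{'clock': 0.15, 'joints': array([-1.32265705e+00,  3.51082640e-01,  1.65224166e+00,  1.34880630e-05,
        1.13909743e+00, -8.45997997e-02]), 'qvel': array([ 0.00260166, -0.00038011, -0.0038836 , -0.00049846,  0.00046427,
        0.00018727]), 'joint_efforts': array([-2.15697480e-05, -4.97464371e+01, -2.85345107e+01,  6.98932190e-02,
        2.46480026e-02, -6.18911940e-05]), 'tool_pos': array([ 0.17963078, -0.51965054,  0.30235487]), 'orientation': array([-3.09740063e+00, -5.20111771e-01,  8.71735858e-05]), 'ft_force': array([-0.24381063, -0.12143448, -0.27871477]), 'ft_torque': array([ 0.0448456 , -0.00473946, -0.01841843]), 'opening': 0.09320689829405712}
```

View pics/top0.png

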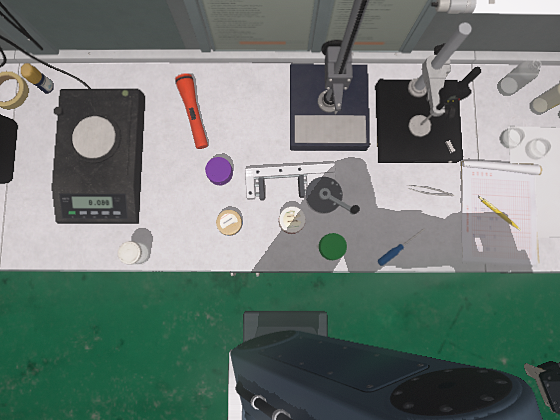

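View pics/scene0.png

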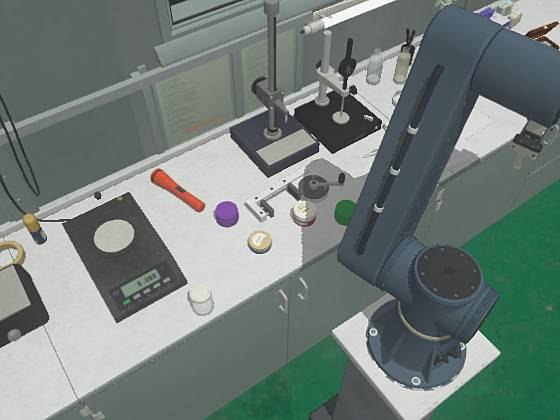

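The top view shows the clamp (beam about (247-340,170), dial (323,195), knob (354,209)), pot_1 at (292,218), the flat pot at (229,221) and the green look-alike at (333,246). I'll zoom in.

```bash
python3 - <<'E'
import cv2
i=cv2.imread('pics/top0.png')[145:275,205:385]; cv2.imwrite('pics/z.png',cv2.resize(i,None,fx=4.4,fy=4.4,interpolation=cv2.INTER_CUBIC))
i=cv2.imread('pics/scene0.png')[150:270,205:385]; cv2.imwrite('pics/z2.png',cv2.resize(i,None,fx=4.4,fy=4.4,interpolation=cv2.INTER_CUBIC))
E
```

```text
(no output)
```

View pics/z.png

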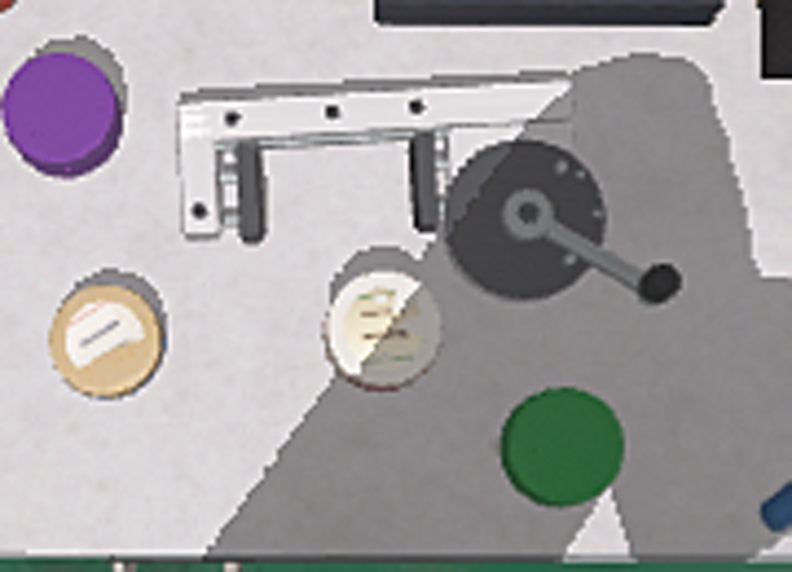

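View pics/z2.png

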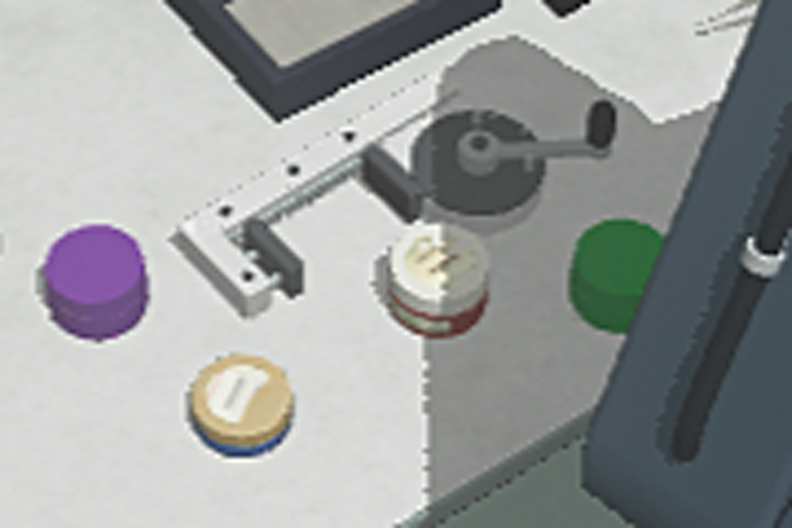

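```bash
cat > fit.py <<'E'
from h import *
from scipy.optimize import least_squares
Z=lambda a,o:(np.array(a,float)+.5)/4.4-.5+np.array(o)
pts=[((62,92,30),(181,103)),((62,-143,30),(571,80)),((-20,-110,42),(527,212)),((-68,-180,76),(660,280)),((-22,45,34),(264,238)),((-22,-45,34),(415,229)),((33,-45,34),(411,140)),((33,45,34),(258,141))]
C=np.array([p[0] for p in pts])/1000; U=np.array([Z(p[1],(205,145)) for p in pts])
def T(q,C):
    c,s=np.cos(q[2]),np.sin(q[2]); return np.c_[q[0]+c*C[:,0]-s*C[:,1],q[1]+s*C[:,0]+c*C[:,1],C[:,2]]
f=lambda q:(w2px('top0.png',T(q,C))-U).ravel()
r=least_squares(f,[.5,0,0],loss='soft_l1')
print(r.x,(r.fun.reshape(-1,2)*4.4).round(1))
# pot
W=px2w('top0.png',[Z((384,330),(205,145)),Z((106,341),(205,145)),Z((563,446),(205,145))],[.043,.026,.043]);print(W)
q=r.x; d=W[:,:2]-q[:2]; c,s=np.cos(q[2]),np.sin(q[2]); print('clampframe',np.c_[d@[c,s],d@[-s,c]])
print('knob',T(q,np.array([[-.068,-.18,.076],[-.02,-.195,.076],[.028,-.18,.076]])))
print(Z((0,0),(205,145)),w2px('scene0.png',T(q,C)).round(1), w2px('scene0.png',W))
E
python3 fit.py
```

```text
[0.56379267 0.02744579 0.06204347] [[-4.  -0.6]
 [-0.8  0.3]
 [ 0.7  3.2]
 [ 5.3  1.8]
 [-0.8 -2.2]
 [ 1.1 -1.9]
 [-1.  -4.4]
 [ 0.2  3.2]]
[[ 4.82765670e-01  4.39487954e-04  4.30000000e-02]
 [ 4.77389222e-01  1.63073503e-01  2.60000000e-02]
 [ 4.16320102e-01 -1.02146827e-01  4.30000000e-02]]
clampframe [[-0.08254559 -0.02193036]
 [-0.07782778  0.14072409]
 [-0.15522404 -0.12019943]]
knob [[ 0.50708417 -0.15642413  0.076     ]
 [ 0.55592187 -0.16841909  0.076     ]
 [ 0.60289946 -0.15047178  0.076     ]]
[204.61363636 144.61363636] [[244.5 199.9]
 [304.2 164.6]
 [313.3 182.2]
 [341.7 173.5]
 [273.9 208.7]
 [297.3 194.3]
 [285.9 183.5]
 [262.7 197.5]] [[304.42997596 208.51959958]
 [259.58424731 238.7949892 ]
 [345.63708896 207.56659477]]
```

Emit:
drive_tool([
  [[0.02,0.042,-0.004],[0,0,-0.25],43],
  [[0.042,0.085,-0.008],[0,0,-0.5],43],
  [[0.062,0.128,-0.012],[0,0,-0.75],43],
  [[0.083,0.172,-0.016],[0,0,-1.0],43],
  [[0.104,0.215,-0.02],[0,0,-1.25],43],
  [[0.125,0.258,-0.024],[0,0,-1.5],43],
  [[0.146,0.3,-0.028],[0,0,-1.8],43],
  [[0.167,0.344,-0.032],[0,0,-2.1],43],
  [[0.188,0.387,-0.036],[0,0,-2.35],43],
  [[0.21,0.43,-0.04],[0,0,-2.59],43],
  [[0.23,0.473,-0.046],[0,0,-2.59],43],
  [[0.25,0.515,-0.05],[0,0,-2.59],43],
])

```text
clock: 1.35
tool_pos: [0.4301, -0.0027, 0.2525]
orientation: [3.14, 0.097, -0.0]
ft_force: [0.1, -0.9, 0.4]
opening: 0.0395
```

Emit:
drive_tool([
  [[0,0,0],[0,0,0],43],
  [[0,0,0],[0,0,0],43],
])

```text
clock: 1.55
tool_pos: [0.4296, -0.0041, 0.2524]
orientation: [3.14, 0.101, -0.001]
ft_force: [0.5, 0.6, -0.5]
opening: 0.04
```

```bash
python3 - <<'E'
from h import *
for n in('wrist','top'): snap(n,n+'1.png')
s=manip.sense();print(s['clock'],s['tool_pos'],s['orientation'],s['opening'],s['ft_force'])
E
```

```text
1.65 [ 0.4293753  -0.00547483  0.25270361] [ 3.14005644e+00  9.56828599e-02 -4.99559787e-04] 0.04002731160848756 [-0.50512589 -0.67757437 -0.29378648]
```

View pics/wrist1.png

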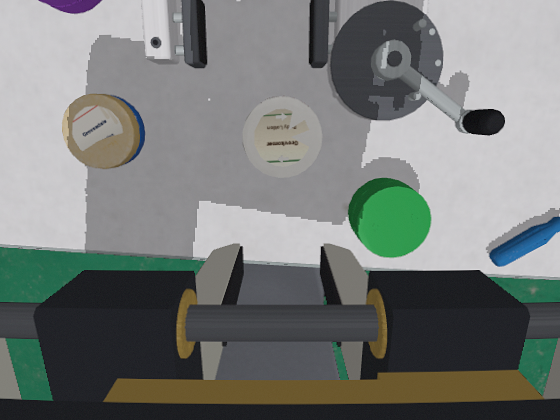

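View pics/top1.png

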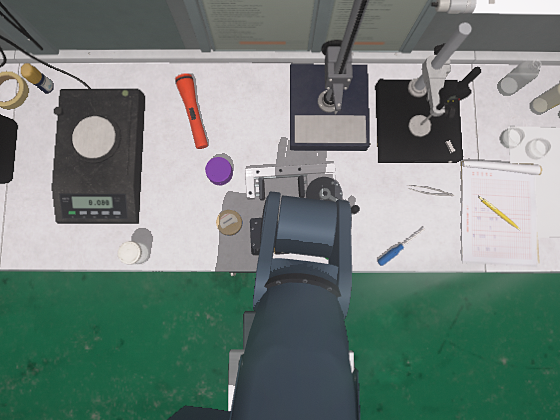

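```bash
python3 - <<'E'
import cv2
i=cv2.imread('pics/wrist1.png')[0:180,135:515]; cv2.imwrite('pics/z3.png',cv2.resize(i,None,fx=2.1,fy=2.1,interpolation=cv2.INTER_CUBIC))
E
```

```text
(no output)
```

View pics/z3.png

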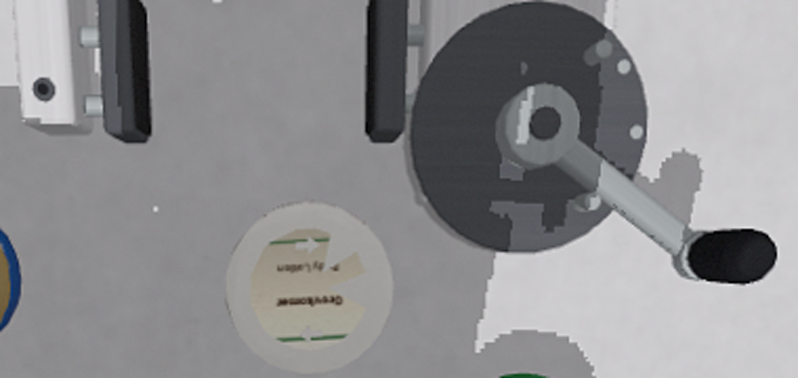

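```bash
cat > ov.py <<'E'
from h import *
def T(q,C):
    C=np.array(C,float)/1000; c,s=np.cos(q[2]),np.sin(q[2]); return np.c_[q[0]+c*C[:,0]-s*C[:,1],q[1]+s*C[:,0]+c*C[:,1],C[:,2]]
def ov(f,q,pot,out,box,k,mk=True):
    im=cv2.imread('pics/'+f); x0,y0,x1,y1=box
    im=cv2.resize(im[y0:y1,x0:x1],None,fx=k,fy=k,interpolation=cv2.INTER_CUBIC)
    def pl(P,col,cl=False):
        u=(w2px(f,P)-[x0,y0]+.5)*k-.5; cv2.polylines(im,[np.round(u).astype(int).reshape(-1,1,2)],cl,col,1)
    t=np.linspace(0,2*np.pi,60)
    for sg in(1,-1): 
        for z in (34,): pl(T(q,[(33,45*sg,z),(-22,45*sg,z),(-22,57*sg,z)]),(0,255,255))
    pl(T(q,[(34,45,17),(34,-45,17)]),(255,0,255))
    pl(T(q,[(62,92,30),(62,-143,30)]),(0,0,255))
    pl(T(q,np.c_[-68+10*np.cos(t),-180+10*np.sin(t),t*0+76]),(0,255,0),True)
    pl(T(q,np.c_[28+10*np.cos(t),-180+10*np.sin(t),t*0+76]),(255,255,0),True)
    if pot is not None:
        for z in(0,.043): pl(np.c_[pot[0]+.034*np.cos(t),pot[1]+.034*np.sin(t),t*0+z],(255,0,0),True)
    cv2.imwrite('pics/'+out,im)
E
python3 - <<'E'
from ov import *
q=[.5638,.0274,.062]
ov('wrist1.png',q,(.4828,.0004),'o1.png',(135,0,515,180),2.1)
print(w2px('wrist1.png',[(.4828,.0004,.043)]), px2w('wrist1.png',[((310+.5)/2.1-.5+135,(287+.5)/2.1-.5)],.043), px2w('wrist1.png',[((705+.5)/2.1-.5+135,(258+.5)/2.1-.5)],.076))
E
```

```text
[[280.11468376 139.3588091 ]] [[ 0.48533304 -0.00130354  0.043     ]] [[ 0.50675816 -0.13899387  0.076     ]]
```

View pics/o1.png

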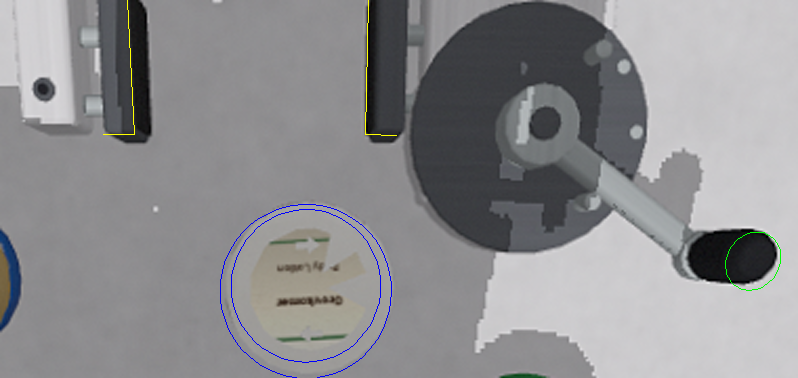

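The pot and clamp fit agree with the wrist view to within about 2 mm. Next I'll lower behind the pot.

Emit:
drive_tool([
  [[-0.002,0,-0.03],[0,0,0],43],
  [[-0.002,0,-0.07],[0,0,0],43],
  [[-0.002,0,-0.11],[0,0,0],43],
  [[-0.002,0,-0.14],[0,0,0],43],
  [[-0.002,0,-0.157],[0,0,0],43],
  [[-0.002,0,-0.157],[0,0,0],43],
  [[0.006,0.0005,-0.157],[0,0,0],43],
  [[0.012,0.001,-0.157],[0,0,0],43],
  [[0.012,0.001,-0.157],[0,0,0],43],
])

```text
clock: 2.55
tool_pos: [0.4433, -0.0041, 0.0969]
orientation: [3.14, 0.096, 0.005]
ft_force: [0.9, -0.9, 0.7]
opening: 0.0398
```

```bash
python3 - <<'E'
from ov import *
snap('wrist','wrist2.png')
s=manip.sense();print(s['clock'],s['tool_pos'],s['orientation'],s['opening'],s['ft_force'])
E
```

```text
2.6 [ 0.44256679 -0.00395781  0.09662087] [3.13978991 0.09664068 0.00326773] 0.0400803557186221 [-0.55049507 -0.32865075  0.27193429]
```

View pics/wrist2.png

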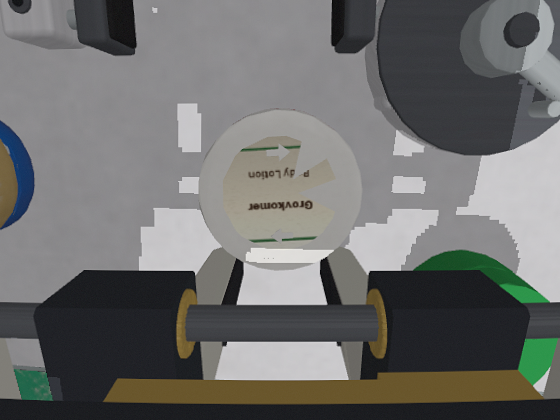

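The pot sits centred ahead of the fingers (lid centre (280,185), fingers at 222 and 343). I'll start the diagonal push.

Emit:
drive_tool([
  [[0.004,0.0005,0],[0,0,0],43],
  [[0.008,0.001,0],[0,0,0],43],
  [[0.013,0.004,0],[0,0,0],43],
  [[0.018,0.007,0],[0,0,0],43],
  [[0.023,0.0095,0],[0,0,0],43],
  [[0.028,0.012,0],[0,0,0],43],
  [[0.033,0.015,0],[0,0,0],43],
  [[0.038,0.0175,0],[0,0,0],43],
  [[0.043,0.02,0],[0,0,0],43],
  [[0.048,0.0225,0],[0,0,0],43],
  [[0.053,0.025,0],[0,0,0],43],
  [[0.057,0.027,0],[0,0,0],43],
])

```text
clock: 3.8
tool_pos: [0.4992, 0.0234, 0.0957]
orientation: [3.14, 0.097, 0.0]
ft_force: [-1.6, -1.3, 1.2]
opening: 0.04
```

```bash
python3 - <<'E'
from ov import *
snap('wrist','wrist3.png')
s=manip.sense();print(s['clock'],s['tool_pos'],s['orientation'],s['opening'],s['ft_force'])
p=s['tool_pos'];d=np.array([p[0]-.5638,p[1]-.027]);print(d@[.998,.062],d@[-.062,.998])
ov('wrist3.png',[.5638,.027,.062],None,'o3.png',(0,0,560,420),1.4)
E
```

```text
3.85 [0.49966596 0.02356977 0.09579887] [-3.14007897e+00 -9.68290324e-02 -1.29851698e-03] 0.03995210912206225 [-0.39746385  1.01414102  0.84201155]
-0.06421844427181375 0.000552937838326793
```

View pics/o3.png

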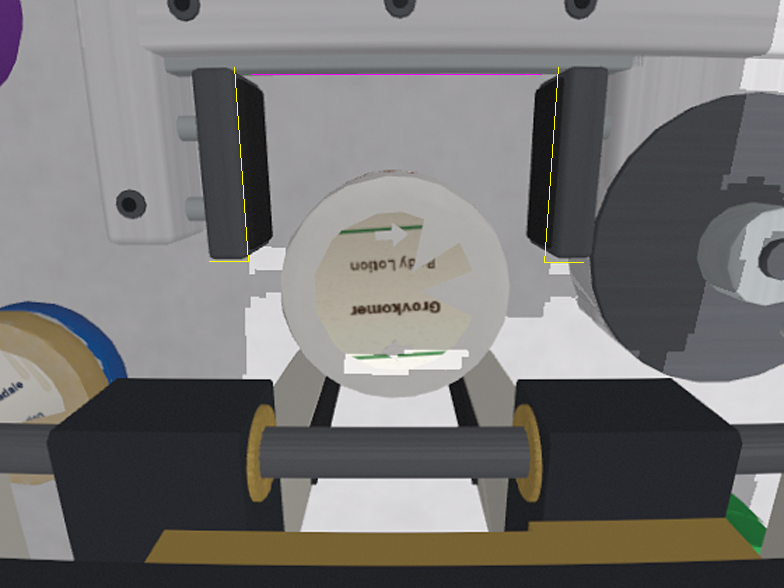

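The pot is centred between the jaws (lid centre x is about 395, jaw midpoint about 396) and my overlay matches the clamp. I'll push straight home now.

Emit:
drive_tool([
  [[0.004,0.0002,0],[0,0,0],43],
  [[0.008,0.0005,0],[0,0,0],43],
  [[0.012,0.0007,0],[0,0,0],43],
  [[0.016,0.001,0],[0,0,0],43],
  [[0.019,0.0012,0],[0,0,0],43],
  [[0.022,0.0014,0],[0,0,0],43],
  [[0.024,0.0015,0],[0,0,0],43],
  [[0.025,0.0016,0],[0,0,0],43],
  [[0.026,0.0016,0],[0,0,0],43],
  [[0.027,0.0017,0],[0,0,0],43],
  [[0.027,0.0017,0],[0,0,0],43],
])

```text
clock: 4.95
tool_pos: [0.5258, 0.0249, 0.0957]
orientation: [-3.14, -0.097, -0.0]
ft_force: [-0.0, -0.4, 0.4]
opening: 0.04
```

```bash
python3 - <<'E'
from ov import *
snap('wrist','wrist4.png')
s=manip.sense();print(s['clock'],s['tool_pos'],s['opening'],s['ft_force'])
p=s['tool_pos'];d=np.array([p[0]-.5638,p[1]-.027]);print(d@[.998,.062],d@[-.062,.998])
ov('wrist4.png',[.5638,.027,.062],(.5638,.027),'o4.png',(0,0,560,420),1.4)
E
```

```text
5.0 [0.52578076 0.02490709 0.09575392] 0.039604946130192664 [ 0.20536803  0.18282486 -0.10279873]
-0.03807296176813627 0.00026846827047836416
```

View pics/o4.png

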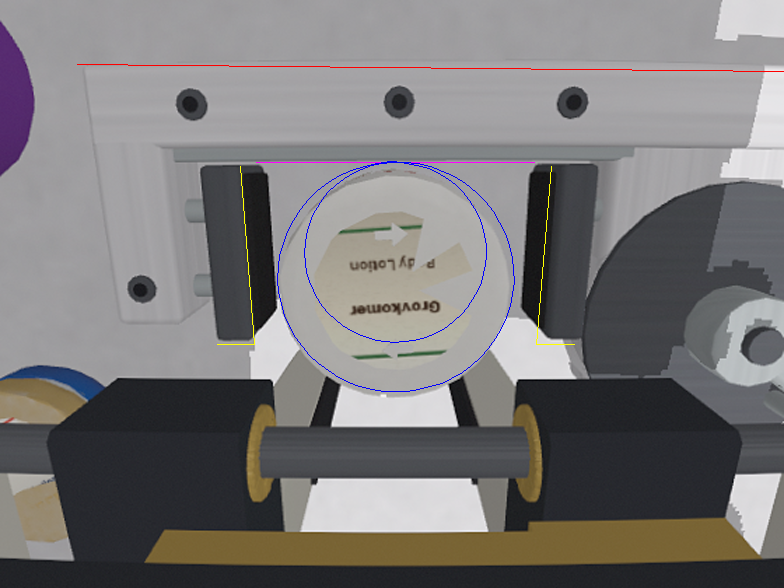

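The pot is about 2–3 mm short of the stop. I'll creep forward until there's a force.

Emit:
drive_tool([
  [[0.001,0.0001,0],[0,0,0],43],
  [[0.002,0.0001,0],[0,0,0],43],
  [[0.0025,0.0002,0],[0,0,0],43],
  [[0.003,0.0002,0],[0,0,0],43],
])

```text
clock: 5.4
tool_pos: [0.5288, 0.0251, 0.0957]
orientation: [-3.14, -0.097, -0.0]
ft_force: [-1.3, -0.1, 0.4]
opening: 0.0399
```

Emit:
drive_tool([
  [[0.0005,0,0],[0,0,0],43],
  [[0.001,0,0],[0,0,0],43],
])

```text
clock: 5.6
tool_pos: [0.5297, 0.0251, 0.0957]
orientation: [-3.14, -0.097, 0.0]
ft_force: [-1.6, -0.6, 1.1]
opening: 0.04
```

```bash
python3 - <<'E'
from ov import *
snap('wrist','wrist5.png')
s=manip.sense();print(s['clock'],s['tool_pos'],s['opening'],s['ft_force'])
p=s['tool_pos'];d=np.array([p[0]-.5638,p[1]-.027]);print(d@[.998,.062],d@[-.062,.998])
ov('wrist5.png',[.5638,.027,.062],(.5638,.027),'o5.png',(0,0,560,420),1.4)
E
```

```text
5.65 [0.52965551 0.02510115 0.09569719] 0.04012958547125893 [-1.70293061 -0.55680234  0.6313895 ]
-0.034193926669591035 0.00022190160593950963
```

View pics/o5.png

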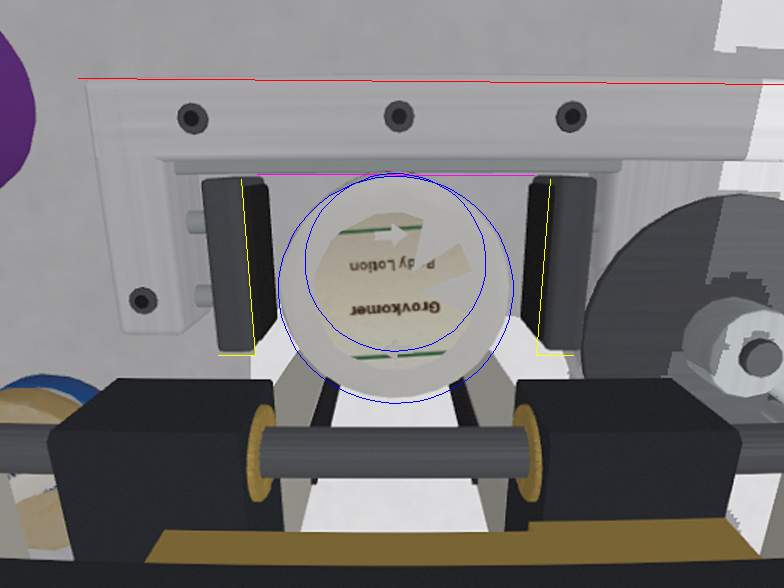

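Emit:
drive_tool([
  [[0.0005,0,0],[0,0,0],43],
  [[0.001,0.0001,0],[0,0,0],43],
  [[0.001,0.0001,0],[0,0,0],43],
])

```text
clock: 5.95
tool_pos: [0.53, 0.0252, 0.0956]
orientation: [3.14, 0.097, -0.003]
ft_force: [-5.5, -1.0, 2.7]
opening: 0.0399
```

Emit:
drive_tool([
  [[0.0005,0,0],[0,0,0],43],
  [[0.001,0,0],[0,0,0],43],
  [[0.001,0,0],[0,0,0],43],
])

```text
clock: 6.25
tool_pos: [0.5303, 0.0252, 0.0955]
orientation: [-3.14, -0.097, 0.006]
ft_force: [-10.5, -0.9, 6.9]
opening: 0.04
```

Wrist force has risen to about 10 N, so the pot is against the stop. I'll back off, lift, close the fingers and move behind the knob.

Emit:
drive_tool([
  [[-0.005,-0.0003,0],[0,0,0],43],
  [[-0.015,-0.001,0],[0,0,0],43],
  [[-0.03,-0.002,0],[0,0,0],43],
  [[-0.035,-0.002,0.03],[0,0,0],43],
  [[-0.035,-0.002,0.07],[0,0,0],43],
  [[-0.038,-0.01,0.11],[0,0,0],0],
  [[-0.04,-0.04,0.13],[0,0,0],0],
  [[-0.045,-0.08,0.13],[0,0,0],0],
  [[-0.05,-0.11,0.13],[0,0,0],0],
  [[-0.055,-0.13,0.13],[0,0,0],0],
  [[-0.055,-0.13,0.13],[0,0,0],0],
  [[-0.055,-0.13,0.13],[0,0,0],0],
])

```text
clock: 7.45
tool_pos: [0.4765, -0.1046, 0.2257]
orientation: [-3.14, -0.095, -0.001]
ft_force: [0.2, -0.2, 0.6]
opening: 0.0004
```

```bash
python3 - <<'E'
from ov import *
snap('wrist','wrist6.png')
s=manip.sense();print(s['clock'],s['tool_pos'],s['orientation'],s['opening'],s['ft_force'])
ov('wrist6.png',[.5638,.027,.062],(.5638,.027),'o6.png',(0,0,560,420),1.4)
E
```

```text
7.5 [ 0.47664932 -0.10419423  0.2257214 ] [-3.13997986e+00 -9.66855662e-02 -4.50528675e-04] 0.00026179323416797583 [ 0.61940251  0.38712834 -0.23014052]
```

View pics/o6.png

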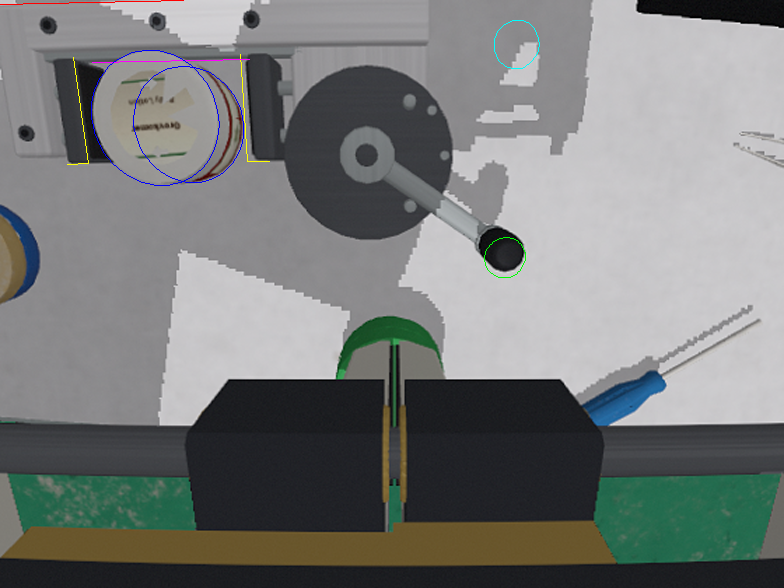

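The pot stays at the seat, with its overlay aligned, and the knob is near (503,250). I'll go behind the knob and down.

Emit:
drive_tool([
  [[-0.007,-0.03,0],[0,0,0],0],
  [[-0.014,-0.06,0],[0,0,0],0],
  [[-0.014,-0.062,-0.03],[0,0,0],0],
  [[-0.014,-0.062,-0.065],[0,0,0],0],
  [[-0.014,-0.062,-0.088],[0,0,0],0],
  [[-0.014,-0.062,-0.088],[0,0,0],0],
  [[-0.014,-0.062,-0.088],[0,0,0],0],
])

```text
clock: 8.2
tool_pos: [0.4631, -0.1662, 0.1382]
orientation: [-3.14, -0.098, 0.0]
ft_force: [-0.1, 0.6, 0.7]
opening: 0.0007
```

```bash
python3 - <<'E'
from ov import *
snap('wrist','wrist7.png')
s=manip.sense();print(s['clock'],s['tool_pos'],s['orientation'],s['opening'],s['ft_force'])
q=[.5638,.027,.062]
ov('wrist7.png',q,(.5638,.027),'o7.png',(0,0,560,420),1.4)
for t in np.arange(0,1.3,.1):
    a=np.arctan2(-70,-48)+t; k=T(q,[(-20+85*np.cos(a),-110+85*np.sin(a),76)])[0]; tc=k-np.array([.998,.062,0])*.0175
    print(round(t,1),k[:2].round(4),'tool',tc[:2].round(4),'shift',(tc-s['tool_pos'])[:2].round(4))
E
```

```text
8.25 [ 0.46336532 -0.1664529   0.13877695] [3.13949519e+00 9.80544168e-02 1.89546871e-03] 0.0004318455130489289 [-0.21234671 -1.21913975  0.27863274]
0.0 [ 0.507 -0.157] tool [ 0.4896 -0.1581] shift [0.0262 0.0084]
0.1 [ 0.5145 -0.161 ] tool [ 0.4971 -0.1621] shift [0.0337 0.0044]
0.2 [ 0.5224 -0.1642] tool [ 0.5049 -0.1653] shift [0.0416 0.0012]
0.3 [ 0.5305 -0.1666] tool [ 0.5131 -0.1677] shift [ 0.0497 -0.0012]
0.4 [ 0.5389 -0.1682] tool [ 0.5214 -0.1693] shift [ 0.058  -0.0028]
0.5 [ 0.5473 -0.169 ] tool [ 0.5299 -0.17  ] shift [ 0.0665 -0.0036]
0.6 [ 0.5558 -0.1689] tool [ 0.5384 -0.17  ] shift [ 0.075  -0.0035]
0.7 [ 0.5643 -0.1679] tool [ 0.5468 -0.169 ] shift [ 0.0834 -0.0026]
0.8 [ 0.5726 -0.1662] tool [ 0.5551 -0.1672] shift [ 0.0918 -0.0008]
0.9 [ 0.5807 -0.1636] tool [ 0.5632 -0.1646] shift [0.0998 0.0018]
1.0 [ 0.5885 -0.1602] tool [ 0.571  -0.1612] shift [0.1076 0.0052]
1.1 [ 0.5959 -0.156 ] tool [ 0.5784 -0.1571] shift [0.115  0.0094]
1.2 [ 0.6028 -0.1511] tool [ 0.5854 -0.1522] shift [0.122  0.0142]
```

View pics/o7.png

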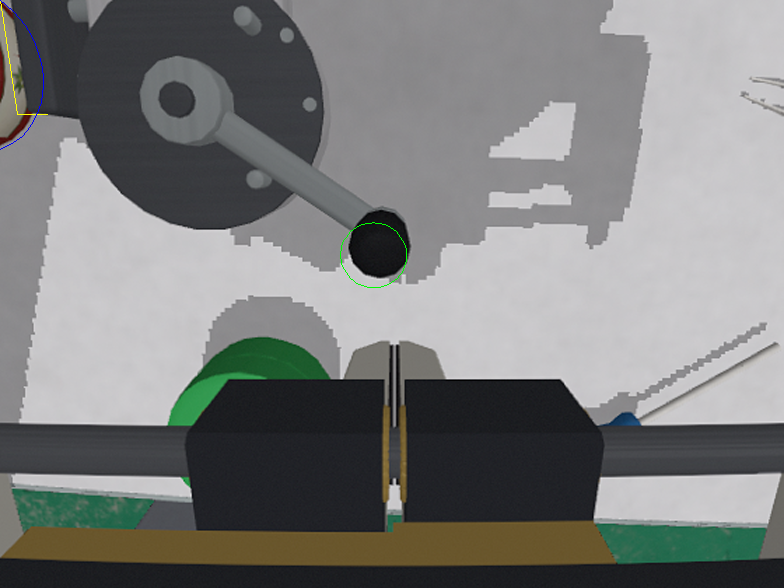

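The knob at (380,243) is directly ahead of the closed fingers at (395,345). I'll push it along its arc.

Emit:
drive_tool([
  [[0.01,0.003,0],[0,0,0],0],
  [[0.02,0.005,0],[0,0,0],0],
  [[0.027,0.005,0],[0,0,0],0],
  [[0.033,0.004,0],[0,0,0],0],
  [[0.039,0.002,0],[0,0,0],0],
  [[0.045,0,0],[0,0,0],0],
  [[0.051,-0.002,0],[0,0,0],0],
  [[0.057,-0.003,0],[0,0,0],0],
  [[0.063,-0.004,0],[0,0,0],0],
  [[0.069,-0.004,0],[0,0,0],0],
  [[0.074,-0.004,0],[0,0,0],0],
  [[0.078,-0.004,0],[0,0,0],0],
])

```text
clock: 9.45
tool_pos: [0.541, -0.1707, 0.1377]
orientation: [-3.14, -0.097, 0.001]
ft_force: [-1.4, -0.3, 2.0]
opening: 0.0003
```

```bash
python3 - <<'E'
from ov import *
snap('wrist','wrist8.png')
s=manip.sense();print(s['clock'],s['tool_pos'],s['ft_force'])
q=[.5638,.027,.062]
ov('wrist8.png',q,(.5638,.027),'o8.png',(0,0,560,420),1.4)
E
```

```text
9.5 [ 0.54138841 -0.17072404  0.13772559] [-0.85662625  0.05652122 -0.35849723]
```

View pics/o8.png

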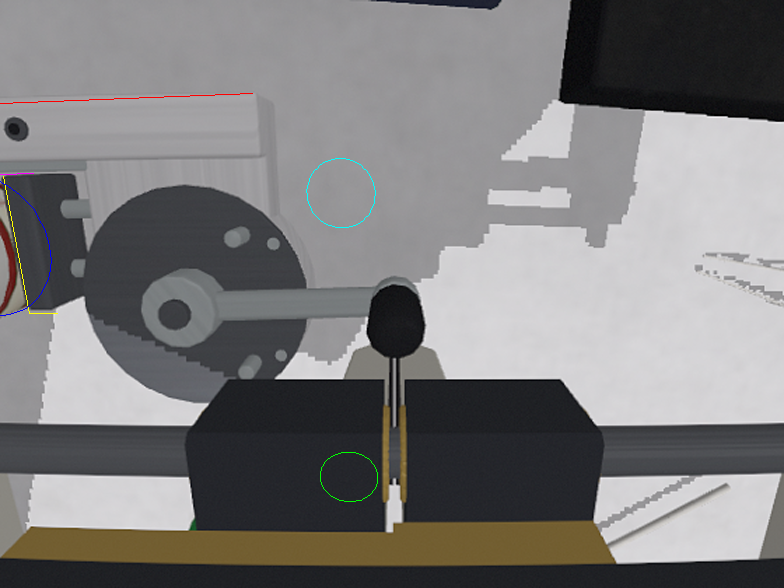

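The lever is in its first notch. I'll continue to the second.

Emit:
drive_tool([
  [[0.006,0.001,0],[0,0,0],0],
  [[0.012,0.002,0],[0,0,0],0],
  [[0.018,0.004,0],[0,0,0],0],
  [[0.024,0.006,0],[0,0,0],0],
  [[0.029,0.009,0],[0,0,0],0],
  [[0.034,0.012,0],[0,0,0],0],
  [[0.038,0.015,0],[0,0,0],0],
  [[0.041,0.017,0],[0,0,0],0],
  [[0.043,0.018,0],[0,0,0],0],
  [[0.043,0.018,0],[0,0,0],0],
])

```text
clock: 10.5
tool_pos: [0.5839, -0.1526, 0.1377]
orientation: [3.14, 0.097, 0.0]
ft_force: [-0.4, 0.3, 0.1]
opening: 0.0005
```

```bash
python3 - <<'E'
from ov import *
snap('wrist','wrist9.png')
s=manip.sense();print(s['clock'],s['tool_pos'],s['ft_force'])
q=[.5638,.027,.062]
ov('wrist9.png',q,(.5638,.027),'o9.png',(0,0,560,420),1.4)
E
```

```text
10.55 [ 0.58370361 -0.1527334   0.13770289] [ 1.10265209  1.70615666 -0.75188823]
```

View pics/o9.png

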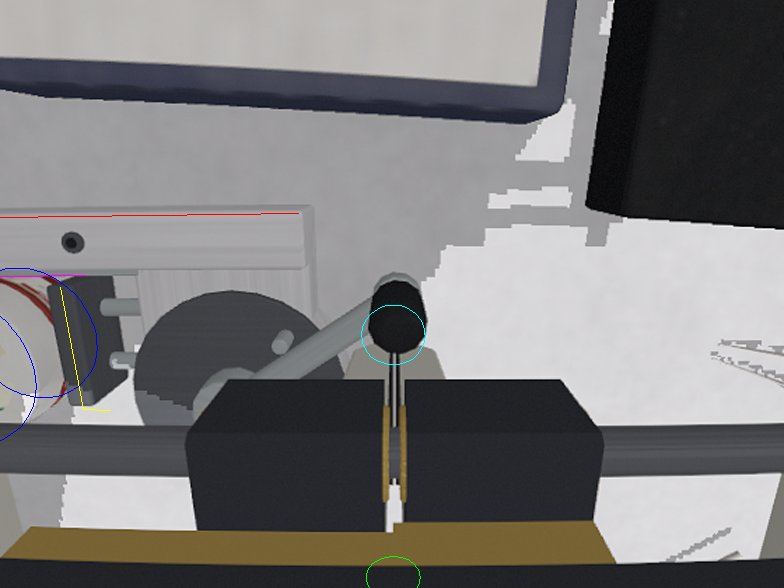

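The knob is at the second notch mark and out of contact. I'll feel gently for the stop.

Emit:
drive_tool([
  [[0.001,0.0005,0],[0,0,0],0],
  [[0.002,0.001,0],[0,0,0],0],
  [[0.003,0.0015,0],[0,0,0],0],
  [[0.003,0.0015,0],[0,0,0],0],
])

```text
clock: 10.95
tool_pos: [0.5866, -0.1513, 0.1377]
orientation: [-3.14, -0.097, 0.0]
ft_force: [-1.8, -0.0, 0.3]
opening: 0.0006
```

Emit:
drive_tool([
  [[0.001,0.0005,0],[0,0,0],0],
  [[0.002,0.001,0],[0,0,0],0],
  [[0.002,0.001,0],[0,0,0],0],
])

```text
clock: 11.25
tool_pos: [0.5877, -0.1508, 0.1376]
orientation: [3.14, 0.097, -0.005]
ft_force: [-8.4, -4.2, 4.8]
opening: 0.0004
```

The hard stop is firm at about 9 N. I'll withdraw the hand and inspect.

Emit:
drive_tool([
  [[-0.005,-0.002,0],[0,0,0],0],
  [[-0.02,-0.004,0],[0,0,0],0],
  [[-0.035,-0.004,0.01],[0,0,0],0],
  [[-0.045,-0.004,0.05],[0,0,0],0],
  [[-0.06,0,0.09],[0,0,0],0],
  [[-0.08,0.02,0.125],[0,0,0],0],
  [[-0.1,0.05,0.15],[0,0,0],0],
  [[-0.13,0.08,0.17],[0,0,0],0],
  [[-0.14,0.11,0.18],[0,0,0],0],
  [[-0.14,0.12,0.18],[0,0,0],0],
  [[-0.14,0.12,0.18],[0,0,0],0],
  [[-0.14,0.12,0.18],[0,0,0],0],
])

```text
clock: 12.45
tool_pos: [0.4492, -0.0308, 0.3172]
orientation: [3.14, 0.097, -0.001]
ft_force: [-0.4, -0.2, -0.5]
opening: 0.0002
```

```bash
python3 - <<'E'
from ov import *
for n in('wrist','scene'): snap(n,n+'10.png')
s=manip.sense();print(s['clock'],s['tool_pos'],s['ft_force'])
q=[.5638,.027,.062]
ov('wrist10.png',q,(.5638,.027),'o10.png',(0,0,560,420),1.4)
ov('scene10.png',q,(.5638,.027),'o10s.png',(205,130,385,265),4.4)
E
```

```text
12.55 [ 0.44908815 -0.03113704  0.31700885] [ 0.23129274 -1.16503788  0.21085883]
```

View pics/o10.png

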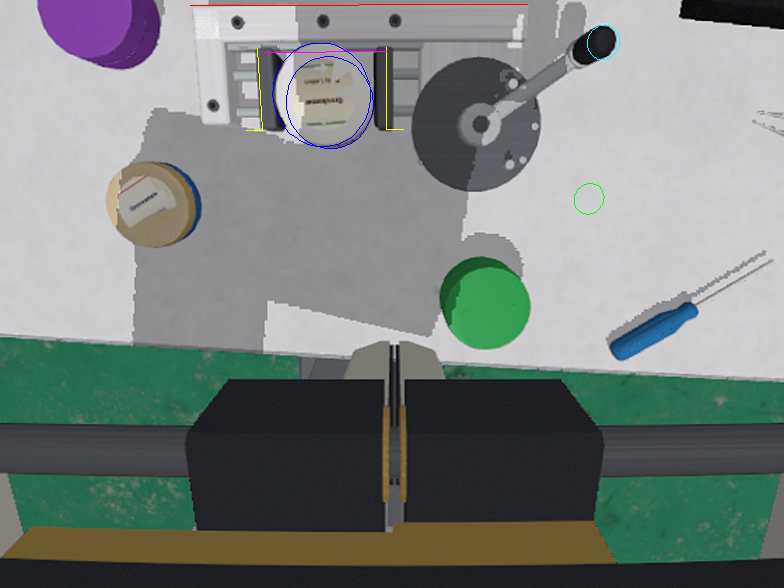

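View pics/o10s.png

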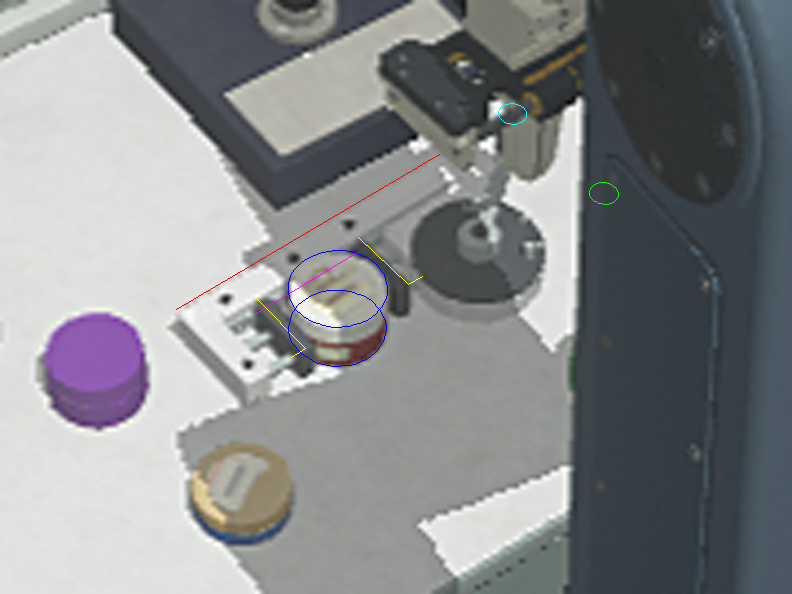

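The knob sits exactly on the second-notch mark, the jaws are shut on the pot at the seat, and nothing else has moved. Handing in.

```bash
python3 -c "
from bench import manip
print(manip.sign_off())"
```

```text
the job is handed in; nothing more can be done
None
```

The tall pot is home against the back stop with the jaws shut on it. The lever is at its second, last notch and the hand is clear. I handed the job in at about 12.6 s.

- **Pot:** I pushed it with two spread fingertips, first diagonally and then straight in. It stopped against the back stop at about 10 N, and it wasn't lifted.
- **Lever:** I pushed the knob with the closed fingers past the first notch until it held firm at about 9 N. I then took the hand back.
- **Last checks:** In the final wrist picture the knob sits on my second-notch mark and the pot on the seat outline. The jaws are shut and the wrist force reads about zero. The flat pot, the screwdriver and the green and purple look-alikes appear undisturbed. The jar was outside the final pictures, but the hand never went near it.
- **Small disagreements:** Early on, the fitted clamp pose and the pictures differed by about 2–4 mm, mostly at the knob. I allowed for this by feeling for contact. No check failed.

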